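# Hang the seam gauge level on the press-side peg

## Robot

A 6-joint arm with a two-finger parallel gripper is mounted at the origin on the work surface. World frame = base frame: x ahead of the robot, y to its left, z up, the work surface at z = 0. Lengths are in m, angles in degrees, forces in N, time in s.
With the tool pointing down it reaches from about 0.25 to 0.725 m from the base axis. Payload 9.7 kg.
Tool frame: the origin (TCP) lies on the centre line of the jaws, within the pads' length; the fingertips stand 17 mm ahead of it and the grasp point (between the pads) lies 2 mm behind it (bot.tip_extent is the distance from the TCP to the fingertips, in m); z points along the fingers, y is the line along which they close (so a half turn about z gives the same grasp; the last joint's range is limited). The gripper opens to 85 mm and grips with 20 to 120 N. Pads are 22 mm wide; open, the fingers measure 114 mm over their backs; the gripper's body (76 mm by 85 mm) begins 54 mm behind the grasp point. The pads swing forward as they close: fully open they stand 13 mm farther back than shut.
Start: joints at [66.864, 4.979, 10.078, 95.1, 0, 90], TCP at [0.216, 0.506, 0.248] pointing down, gripper open.
Joint ranges: [-179.16, 179.16], [-48.56, 103.87], [-65.8, 70.77], [-126.05, 130.52], [-82.76, 87.17], [-180, 180]. Speed limits (degrees/s): [127.2, 127.2, 147.25, 180, 180, 180].

## Interface

Orientations are given as [roll, pitch, yaw] about the fixed x, y, z axes, in that order (R = Rz(yaw) Ry(pitch) Rx(roll)).
In Python, from workcell import bot gives the robot as it stands.
- The arm moves only by the tool carry_out, never from a script. Its argument "moves" is text: rows parted by semicolons, each of 7 numbers parted by spaces: the shift along the tool's x, y, z in mm, then the turn, a rotation vector about the tool's x, y, z in degrees, then the finger opening in mm, from 0 to 85.4. A call has 1 to 20 rows; each row is the pose to reach, as a shift and turn from the pose commanded when the call began, along the tool's axes at that moment; what a row does not reach only later rows make up. A row lasts 1/10 s, in which the tool goes at most 50 mm and 8.59 degrees, less where a joint would pass 70% of its speed; a pose out of reach is approached as far as the arm can. A call with a gripper value outside its range is refused whole. The fingers move at their own pace and stop on an object; "force" is the grip in N (left out, the last holds). Time passes only in rows, so rows that repeat a pose let the fingers close. It gives the time, the measured TCP pose, the force, the opening and the grip force at its end, in the units of the state.
- bot.get_obs(): the state, without advancing time (a new reading comes with each control period).
- bot.camera(name): name is "scene" or "top"; returns a dict with "img" (384x512x3 uint8, red, green, blue), "mtx" (3x3 intrinsics, pixels), "position" and "orientation" of the camera in the world. Camera axes: x right, y up, looking along -z (the intrinsics and any distortion apply to the point x, -y, -z); pixel columns grow to the right and rows downward; lengths in m; the calibration is good to about 2 mm. A picture is of the moment at which its call begins. There is no depth.
- bot.job_done(): hands the job in; it is judged then, once.
The state is a dict: "time": time; "q": joint angles; "qd": joint speeds; "joint_efforts": joint torques, N m; "ee_pos": TCP position; "tcp_rot": TCP orientation; "wrist_force": force on the tool from outside, world axes, zero at the start; "torque": the same for the moment, N m; "opening": finger opening in m; "grasp_force": force on a finger pad.
Only numpy, scipy, OpenCV 4.12 (cv2) and the standard library are available. Lean on these libraries where they do the work, as an engineer would, in place of code of your own. Each camera call takes 0.05 s, during which the arm holds its last target. There are 200 camera calls.

## Task

Take the L-shaped tin seam gauge out of its wooden rack and hang it on the bright red-tipped peg of the iron post by the one hole that lets it hang level, its long top edge horizontal. Leave it hanging there on its own, at rest.

Things in the scene. Friction and masses are not known exactly. Their poses are not given: they have to be found in the camera images.
- gauge: Seam gauge: flat upright L-plate, 8 mm thick (x), 0.5 kg. z up; origin level with its lowest edge, under mid-bar. Aluminium top bar: y -90 to 90 mm, z 110 to 176, four holes. Leg under the +y end: y 10 to 90, z 0 to 110, aluminium too except its lowest 25 mm, a brass foot equally thick, 3.15 times as dense. Solid strip above the holes (z 142 to 176): grip here from above.
- gauge_hole1 (a point): Centre of the gauge's round 24 mm through hole at y = -56 mm, z = 130 mm (46 mm below the top edge), at half thickness; axes as the gauge.
- gauge_hole2 (a point): Centre of the gauge's round 24 mm through hole at y = -14 mm, z = 130 mm (46 mm below the top edge), at half thickness; axes as the gauge.
- gauge_hole3 (a point): Centre of the gauge's round 24 mm through hole at y = +28 mm, z = 130 mm (46 mm below the top edge), at half thickness; axes as the gauge.
- gauge_hole4 (a point): Centre of the gauge's round 24 mm through hole at y = +70 mm, z = 130 mm (46 mm below the top edge), at half thickness; axes as the gauge.
- rack: Fixed dark wood rack, 62 mm (x) by 110 mm (y), 55 mm high, origin at the centre of its underside. An 11 mm wide slot, 88 mm long along y, open at the top and, in its middle 54 mm, at the sides, floor 10 mm above the underside, holds the gauge's leg: lift the gauge more than 45 mm to clear it.
- peg (a point): Middle of a fixed level bright metal peg's axis, 200 mm above the table, z up. The peg is an 8 mm rod along x: its free end, a red 12 mm ball, is centred 35 mm away towards -x (robot's side); the other end meets the iron post, a round upright 36 mm thick (wider below) whose axis is 60 mm away towards +x and whose top is 6 mm above the peg's axis; round foot of 58 mm radius.
Things that resemble listed ones, but are neither listed nor needed, are in the scene too. Of the things that look like the part that bears peg, take the one that is farthest from the robot's base at the start.

How it is judged:
By the outcome, as a careful person would: the job done as asked, in the order asked, and still so for the second after the job is handed in, with the robot touching nothing.
It also fails if it takes over 54 s, if anything falls off the work surface, if the arm or the gripper's body presses on something with over 40 N, if the wrist force passes 120 N, or if a joint passes its speed limit or range.

## Working session

There is one attempt and no reset: what is moved stays moved. The work goes in short steps, Python scripts to look and compute and a tool call to move; the robot and the scene stay as the last step left them, time stands still between calls to the robot, and variables do not carry over. Pictures are saved under pics/ and viewed, at most 10 in all, crops included, and the job is handed in when it is done.

Besides the shell and the picture viewer there is one more tool, called after "Request:" as name(argument=value, ...) on one line, values as JSON. carry_out: Moves the arm, as the interface text tells. Its arguments: {"type":"object","properties":{"moves":{"type":"string"},"force":{"type":"number"}},"required":["moves"]}

```bash
mkdir -p pics
cat > h.py <<'E'
import numpy as np, cv2
from workcell import bot
from scipy.spatial.transform import Rotation as R
def cam(n):
    c=bot.camera(n); return c
def rot(c):
    o=np.array(c["orientation"],float)
    return o if o.shape==(3,3) else R.from_euler('xyz',o,degrees=True).as_matrix()
def ray(c,uv):
    K=np.array(c["mtx"]); p=np.linalg.inv(K)@[uv[0],uv[1],1]
    return np.array(c["position"]), rot(c)@np.array([p[0],-p[1],-p[2]])
def onz(c,uv,z):
    o,d=ray(c,uv); return o+d*(z-o[2])/d[2]
def tri(c1,u1,c2,u2):
    o1,d1=ray(c1,u1);o2,d2=ray(c2,u2)
    s=np.linalg.lstsq(np.c_[d1,-d2],o2-o1,rcond=None)[0]
    a,b=o1+s[0]*d1,o2+s[1]*d2
    return (a+b)/2,np.linalg.norm(a-b)
def proj(c,P):
    p=rot(c).T@(np.array(P)-c["position"]); q=np.array(c["mtx"])@[p[0],-p[1],-p[2]]; return q[:2]/q[2]
E
python3 - <<'E'
from h import *
for n in("scene","top"):
    c=cam(n); print(n,{k:v for k,v in c.items() if k!="img"})
    cv2.imwrite(f"pics/{n}0.png",cv2.resize(c["img"][:,:,::-1],(800,600),interpolation=cv2.INTER_CUBIC))
print(bot.get_obs())
E
```

```text
scene {'mtx': array([[394.94479251,   0.        , 259.74494516],
       [  0.        , 394.94479251, 194.80845923],
       [  0.        ,   0.        ,   1.        ]]), 'position': array([ 1.16435806, -0.41758907,  0.6755017 ]), 'orientation': array([55.28573074, -0.39891457, 60.16636596])}
top {'mtx': array([[417.43698256,   0.        , 265.14976156],
       [  0.        , 417.43698256, 187.3847479 ],
       [  0.        ,   0.        ,   1.        ]]), 'position': array([ 0.33803525, -0.05243344,  1.27970076]), 'orientation': array([  7.42491141,  -0.20075784, -91.22682316])}
{'time': 0.1, 'q': array([ 6.68663510e+01,  5.00955162e+00,  1.00385994e+01,  9.51012216e+01,
       -2.31669498e-03,  9.00015370e+01]), 'qd': array([ 0.0491999 ,  0.04783882,  0.10248944,  0.03117009, -0.02236973,
       -0.07033968]), 'joint_efforts': array([ 1.41469704e-04, -5.21562266e+01,  4.65654016e+01,  1.58934260e-02,
       -2.76966853e-05, -3.45791193e-06]), 'ee_pos': array([0.21601497, 0.50558941, 0.24763505]), 'tcp_rot': array([-1.79927826e+02,  2.31862924e-03,  1.56864817e+02]), 'wrist_force': array([-1.02730318, -0.53043888,  0.10285045]), 'torque': array([ 0.01240399, -0.00648968, -0.00883552]), 'grasp_force': 0.0, 'opening': 0.08535279429752521}
```

View pics/scene0.png

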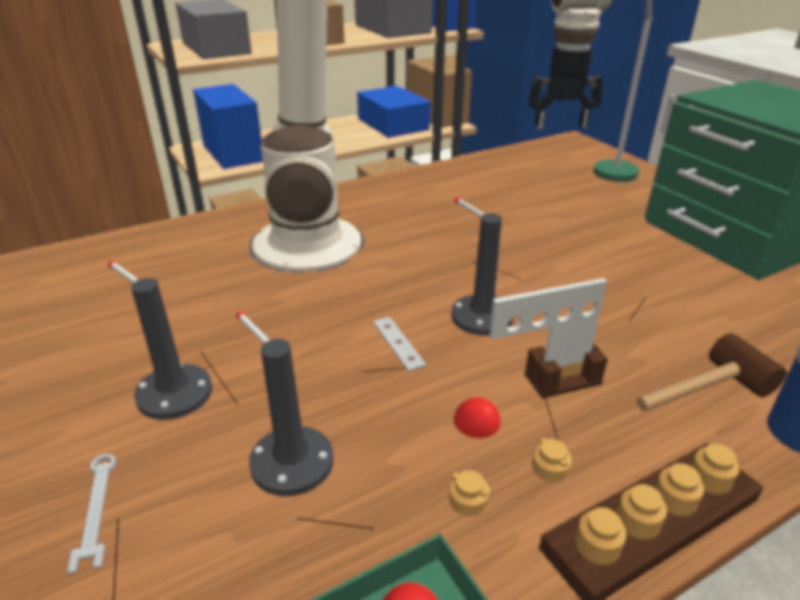

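View pics/top0.png

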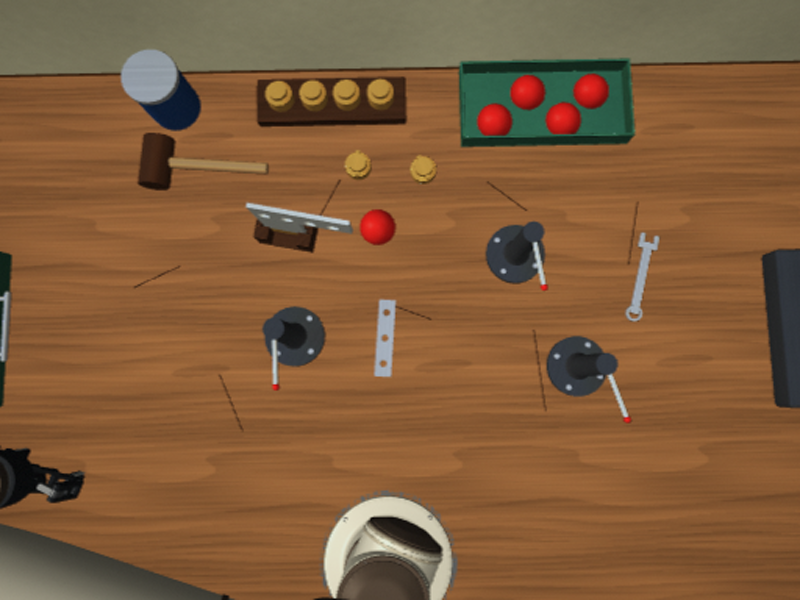

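Run:
```python
from h import *
s,t=cam("scene"),cam("top")
def blob(c,box,f):
    u0,v0,u1,v1=[int(x*.64) for x in box]; m=np.zeros(c["img"].shape[:2],np.uint8)
    m[v0:v1,u0:u1]=f(c["img"].astype(int))[v0:v1,u0:u1]; 
    v,u=np.nonzero(m); return np.c_[u,v].astype(float)
red=lambda i:(i[...,0]>120)&(i[...,1]<.5*i[...,0])&(i[...,2]<.5*i[...,0])
bs,bt=blob(s,(225,300,260,330),red),blob(t,(530,275,560,300),red)
print(len(bs),len(bt),"ball",tri(s,bs.mean(0),t,bt.mean(0)), onz(t,bt.mean(0),.2))
grey=lambda i:(i.min(-1)>130)&(i.max(-1)-i.min(-1)<40)
p=blob(t,(528,236,552,286),grey); P=np.array([onz(t,q,.2)[:2] for q in p])
l=cv2.fitLine(P.astype(np.float32),cv2.DIST_L2,0,.01,.01).ravel(); print("peg rod",len(p),l,np.degrees(np.arctan2(l[1],l[0])),P.min(0),P.max(0))
b=lambda thr:(lambda i:(i.min(-1)>thr)&(i.max(-1)-i.min(-1)<40))
for thr in(130,165,185):
    g=blob(t,(235,195,357,240),b(thr)); G=np.array([onz(t,q,.186)[:2] for q in g])
    print("gauge",thr,len(g),cv2.minAreaRect((G*1000).astype(np.float32)))
for n,c,(u0,v0,u1,v1),k in(("s",s,(300,170,400,260),8),("t",t,(145,120,235,165),8)):
    im=c["img"][v0:v1,u0:u1,::-1]; cv2.imwrite(f"pics/z{n}.png",cv2.resize(im,None,fx=6,fy=6,interpolation=cv2.INTER_CUBIC))
```

```text
9 17 ball (array([ 0.48354327, -0.27604483,  0.20221126]), np.float64(0.0018485011265195904)) [ 0.48410157 -0.27560272  0.2       ]
peg rod 83 [ 0.98980445  0.14243317  0.524537   -0.26884088] 8.188666 [ 0.4909246  -0.27660559] [ 0.56047598 -0.25922586]
gauge 130 245 ((616.2909545898438, 139.38119506835938), (178.6625213623047, 20.075971603393555), 78.43399047851562)
gauge 165 186 ((616.634521484375, 140.63710021972656), (176.0160675048828, 18.502912521362305), 78.60494232177734)
gauge 185 70 ((612.1066284179688, 119.37117767333984), (131.5128936767578, 17.209497451782227), 78.68888854980469)
```

View pics/zs.png

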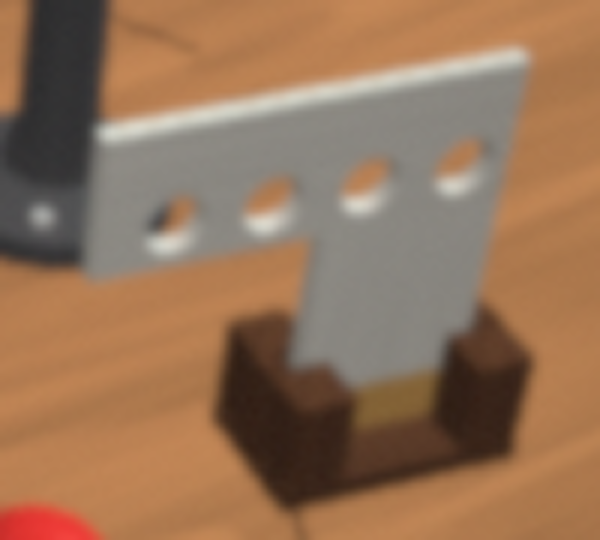

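View pics/zt.png

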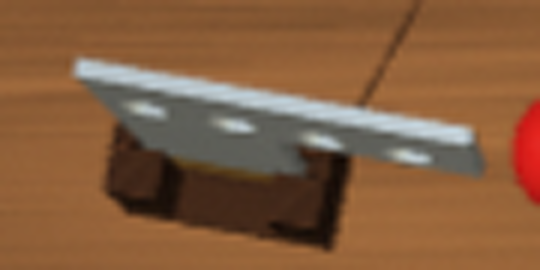

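Run:
```python
from h import *
s,t=cam("scene"),cam("top")
f=lambda o,p:np.array(o)+(np.array(p)+.5)/6-.5
for n,c,o,a,b in(("t",t,(145,120),(474,134),(76,68)),("s",s,(300,170),(102,134),(526,57))):
    A,B=onz(c,f(o,a),.186),onz(c,f(o,b),.186); d=B-A
    print(n,A,B,np.linalg.norm(d),"mid",(A+B)/2,"yaw",np.degrees(np.arctan2(d[1],d[0]))-90,"h3",(A+B)/2+d/np.linalg.norm(d)*.028)
print(proj(t,[.4841,-.2756,.2]),proj(s,[.4841,-.2756,.2]))
```

```text
t [0.60561002 0.04939831 0.186     ] [0.63951212 0.22728565 0.186     ] 0.18108908790474823 mid [0.62256107 0.13834198 0.186     ] yaw -10.790141372813324 h3 [0.62780301 0.16584693 0.186     ]
s [0.60463391 0.05172092 0.186     ] [0.64209187 0.22669607 0.186     ] 0.17893965519494498 mid [0.62336289 0.13920849 0.186     ] yaw -12.083262534268982 h3 [0.62922421 0.16658814 0.186     ]
[347.88134287 183.58885187] [153.58413283 201.28804123]
```

Request:
carry_out(moves="-512.5 -150.8 0 0 0 78.2 85; -512.5 -150.8 0 0 0 78.2 85; -512.5 -150.8 0 0 0 78.2 85; -512.5 -150.8 0 0 0 78.2 85; -512.5 -150.8 0 0 0 78.2 85; -512.5 -150.8 0 0 0 78.2 85; -512.5 -150.8 0 0 0 78.2 85; -512.5 -150.8 0 0 0 78.2 85; -512.5 -150.8 0 0 0 78.2 85; -512.5 -150.8 0 0 0 78.2 85; -512.5 -150.8 0 0 0 78.2 85; -512.5 -150.8 0 0 0 78.2 85; -512.5 -150.8 0 0 0 78.2 85; -512.5 -150.8 0 0 0 78.2 85; -512.5 -150.8 0 0 0 78.2 85; -512.5 -150.8 0 0 0 78.2 85")

```text
time: 1.9
ee_pos: [0.6275, 0.1666, 0.2488]
tcp_rot: [180.0, -0.0, 78.7]
wrist_force: [-0.2, -0.1, -0.1]
opening: 0.0852
grasp_force: 0.0
```

Request:
carry_out(moves="0 0 25 0 0 0 60; 0 0 50 0 0 0 60; 0 0 70 0 0 0 60; 0 0 76 0 0 0 60; 0 0 76 0 0 0 45; 0 0 76 0 0 0 30; 0 0 76 0 0 0 20; 0 0 76 0 0 0 14; 0 0 76 0 0 0 10; 0 0 76 0 0 0 5; 0 0 76 0 0 0 4; 0 0 76 0 0 0 4; 0 0 76 0 0 0 4", force=60)

```text
time: 3.2
ee_pos: [0.6284, 0.1657, 0.1729]
tcp_rot: [179.9, -0.0, 78.7]
wrist_force: [0.8, -1.1, 5.9]
opening: 0.007
grasp_force: 59.9
```

Request:
carry_out(moves="0 0 -10 0 0 0 4; 0 0 -25 0 0 0 4; 0 0 -45 0 0 0 4; 0 0 -70 0 0 0 4; 0 0 -100 0 0 0 4; 0 0 -130 0 0 0 4; 0 0 -160 0 0 0 4; 0 0 -180 0 0 0 4; 0 0 -195 0 0 0 4; 0 0 -200 0 0 0 4; 0 0 -200 0 0 0 4; 0 0 -200 0 0 0 4")

```text
time: 4.4
ee_pos: [0.6282, 0.1658, 0.3709]
tcp_rot: [-179.9, 0.1, 78.7]
wrist_force: [0.3, -0.5, -6.2]
opening: 0.0066
grasp_force: 58.8
```

Run:
```python
from h import *
o=bot.get_obs(); print(o["ee_pos"],o["tcp_rot"],o["wrist_force"],o["torque"],o["opening"],o["q"])
s=cam("scene")
cv2.imwrite("pics/lift.png",cv2.resize(s["img"][0:300,200:500,::-1],(600,600),interpolation=cv2.INTER_CUBIC))
# move to approach: peg mid, dir 8.5deg, 65 mm in front of mid, hole over it
Rt=R.from_euler('xyz',o["tcp_rot"],degrees=True)
a=np.radians(8.5); tgt=np.array([.5185,-.2700,o["ee_pos"][2]])-.065*np.array([np.cos(a),np.sin(a),0])
Rn=R.from_euler('xyz',[180,0,98.5],degrees=True)
print(tgt,"shift",Rt.inv().apply(tgt-o["ee_pos"])*1000,"rv",(Rt.inv()*Rn).as_rotvec(degrees=True))
```

```text
[0.62822344 0.16575199 0.37088478] [-1.79893421e+02  5.04000880e-02  7.86634216e+01] [ 0.32946143 -0.49812085 -6.15860851] [-0.01548571  0.05231909  0.07892285] 0.006588259420331701 [1.47795515e+01 2.76878126e+01 5.25891779e+01 1.15019248e+02
 1.66072134e-03 1.16116175e+02]
[ 0.45421397 -0.27960761  0.37088478] shift [-470.875581    -83.068227      0.56872482] rv [ -0.11423658   0.03144614 -19.83661823]
```

View pics/lift.png

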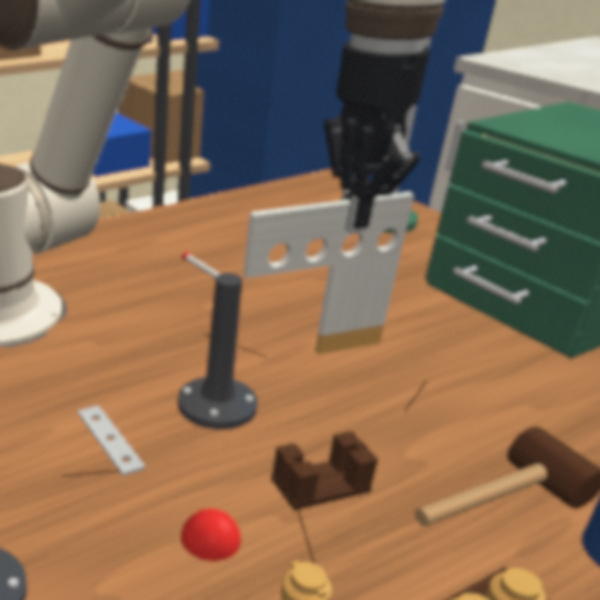

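Request:
carry_out(moves="-30 -5 0 0 0 -2 4; -75 -13 0 0 0 -4 4; -118 -21 0 0 0 -5 4; -160 -28 0 0 0 -7 4; -202 -36 0 0 0 -9 4; -244 -43 0 0 0 -11 4; -286 -50 0 0 0 -13 4; -328 -58 0 0 0 -15 4; -370 -65 0 0 0 -17 4; -410 -72 0 0 0 -18 4; -445 -79 0 0 0 -19 4; -465 -82 0 0 0 -19.8 4; -471 -83 0 0 0 -19.8 4; -471 -83 0 0 0 -19.8 4; -471 -83 0 0 0 -19.8 4; -471 -83 0 0 0 -19.8 4")

```text
time: 6.05
ee_pos: [0.4545, -0.2788, 0.3722]
tcp_rot: [180.0, -0.0, 98.5]
wrist_force: [0.4, 0.7, -6.1]
opening: 0.0068
grasp_force: 59.2
```

Run:
```python
from h import *
o=bot.get_obs(); print(o["ee_pos"],o["tcp_rot"],o["wrist_force"],o["q"])
s=cam("scene")
cv2.imwrite("pics/appr.png",cv2.resize(s["img"][20:240,40:260,::-1],(600,600),interpolation=cv2.INTER_CUBIC))
```

```text
[ 0.4545015  -0.27883582  0.37221508] [ 1.79999495e+02 -1.57140113e-02  9.85284915e+01] [ 0.36149954  0.72472033 -6.0521444 ] [-3.15352455e+01  7.76457959e+00  2.73917720e+01  1.09636920e+02
  1.23511820e-02  4.99362620e+01]
```

View pics/appr.png

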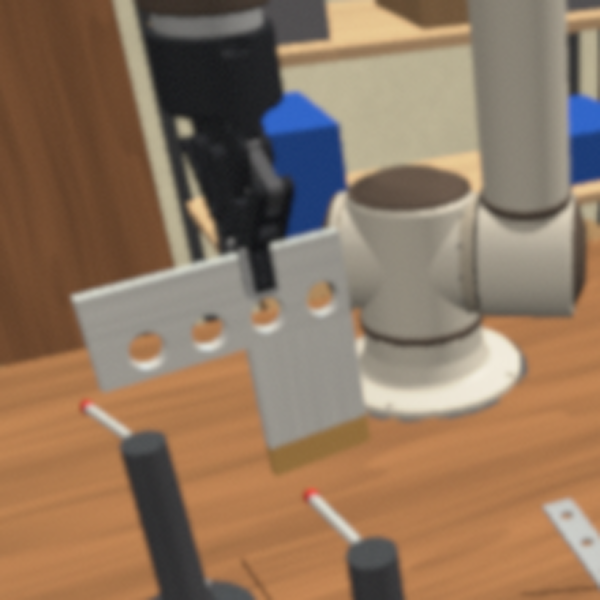

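Run:
```python
from h import *
o=bot.get_obs(); s=cam("scene"); a=np.radians(8.5)
n=np.array([np.cos(a),np.sin(a),0]); y=np.array([-n[1],n[0],0]); T=o["ee_pos"]
for name,p in(("h1",(147,350)),("h2",(207,333)),("h3",(266,314)),("h4",(320,298)),("TL",(72,297)),("TR",(337,231)),("BL foot",(275,474)),("BR foot",(369,436))):
    oo,d=ray(s,np.array([40,20])+(np.array(p)+.5)*220/600-.5)
    X=oo+d*(n@(T+.004*n-oo))/(n@d); print(name,np.round([y@(X-T)*1000,X[2]*1000-T[2]*1000],1))
print("peg rel", y@(np.array([.5185,-.27,.2])-T), n@(np.array([.5185,-.27,.2])-T))
```

```text
h1 [-83.3 -33.2]
h2 [-42.7 -33.4]
h3 [ -0.1 -31.9]
h4 [ 40.9 -31.6]
TL [-118.3   14.8]
TR [60.9 13.9]
BL foot [ -16.  -160.5]
BR foot [  63.9 -157.6]
peg rel -0.0006802901617340521 0.06459115037540218
```

Request:
carry_out(moves="0 0 20 0 0 0 4; 0 0 45 0 0 0 4; 0 0 75 0 0 0 4; 0 0 105 0 0 0 4; 0 0 128 0 0 0 4; 0 0 138 0 0 0 4; 0 0 140 0 0 0 4; 0 0 140 0 0 0 4; 0 0 140 0 0 0 4")

```text
time: 7.05
ee_pos: [0.4546, -0.2799, 0.2338]
tcp_rot: [179.9, 0.1, 98.5]
wrist_force: [0.1, 0.1, -5.9]
opening: 0.0071
grasp_force: 59.2
```

Run:
```python
from h import *
o=bot.get_obs(); print(o["ee_pos"],o["tcp_rot"],o["wrist_force"])
s,t=cam("scene"),cam("top")
a=s["img"][90:270,60:240,::-1]; b=t["img"][100:240,300:440,::-1]
f=lambda i:cv2.resize(i,(400,400),interpolation=cv2.INTER_CUBIC)
cv2.imwrite("pics/pre.png",np.hstack([f(a),f(b)]))
```

```text
[ 0.45464818 -0.27992395  0.2337837 ] [1.79908703e+02 7.58750537e-02 9.84737057e+01] [ 0.13921042  0.13445902 -5.92707771]
```

View pics/pre.png

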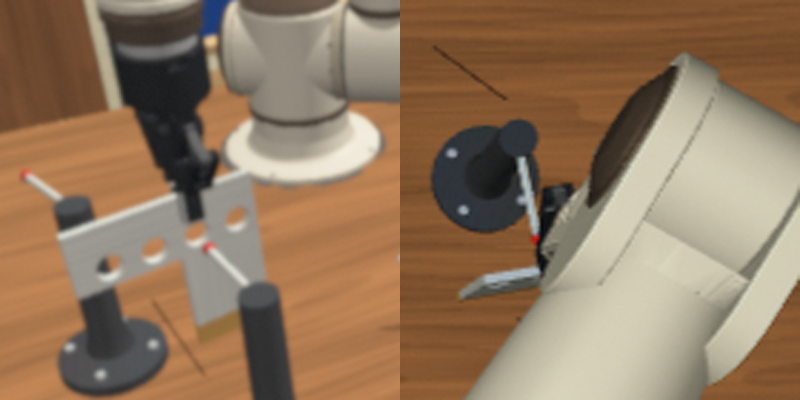

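Request:
carry_out(moves="0 6 1 0 0 0 4; 0 12 1 0 0 0 4; 0 18 1 0 0 0 4; 0 23 1 0 0 0 4; 0 28 1 0 0 0 4; 0 33 1 0 0 0 4; 0 38 1 0 0 0 4; 0 42 1 0 0 0 4; 0 42 1 0 0 0 4")

```text
time: 8.05
ee_pos: [0.4962, -0.2735, 0.2311]
tcp_rot: [-180.0, -0.0, 98.5]
wrist_force: [-0.1, 0.6, -7.0]
opening: 0.0066
grasp_force: 59.2
```

Request:
carry_out(moves="0 6 0 0 0 0 4; 0 12 0 0 0 0 4; 0 18 0 0 0 0 4; 0 22 0 0 0 0 4; 0 22 0 0 0 0 4; 0 22 0 0 0 0 4")

```text
time: 8.65
ee_pos: [0.5175, -0.2703, 0.2312]
tcp_rot: [-180.0, -0.0, 98.5]
wrist_force: [0.9, 0.1, -6.1]
opening: 0.0074
grasp_force: 59.2
```

Run:
```python
from h import *
o=bot.get_obs(); print(o["ee_pos"],o["tcp_rot"],o["wrist_force"])
s,t=cam("scene"),cam("top")
a=s["img"][100:250,90:240,::-1]; b=t["img"][100:240,300:440,::-1]
f=lambda i:cv2.resize(i,(400,400),interpolation=cv2.INTER_CUBIC)
cv2.imwrite("pics/in.png",np.hstack([f(a),f(b)]))
```

```text
[ 0.51749725 -0.2703039   0.23116646] [-1.79982475e+02 -7.78375935e-03  9.84720827e+01] [ 0.92342207  0.09951899 -6.05075347]
```

View pics/in.png

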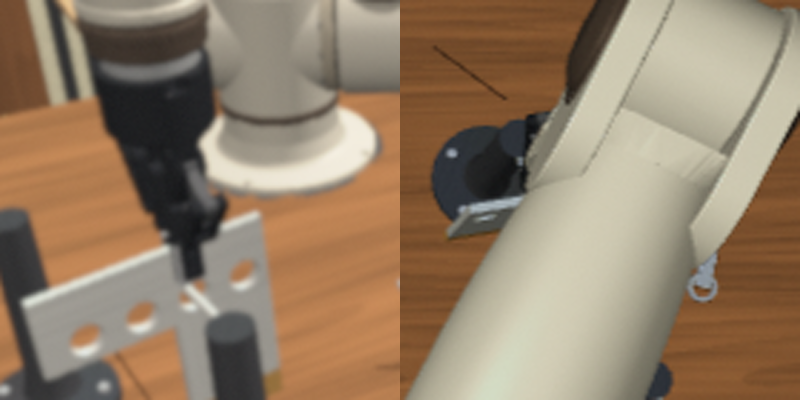

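Request:
carry_out(moves="0 0 1.5 0 0 0 4; 0 0 3 0 0 0 4; 0 0 4 0 0 0 4; 0 0 5 0 0 0 4; 0 0 6 0 0 0 4; 0 0 6 0 0 0 4")

```text
time: 9.35
ee_pos: [0.5174, -0.2703, 0.2251]
tcp_rot: [-180.0, -0.0, 98.5]
wrist_force: [0.3, 0.3, -6.3]
opening: 0.0071
grasp_force: 59.2
```

Request:
carry_out(moves="0 0 0.5 0 0 0 4; 0 0 1 0 0 0 4; 0 0 1.5 0 0 0 4; 0 0 1.5 0 0 0 4")

```text
time: 9.75
ee_pos: [0.5175, -0.2704, 0.2247]
tcp_rot: [179.9, 0.0, 98.5]
wrist_force: [-2.3, 1.2, 2.0]
opening: 0.0075
grasp_force: 60.5
```

Request:
carry_out(moves="0 0 -0.3 0 0 0 5; 0 0 -0.3 0 0 0 5; 0 0 -0.3 0 0 0 5", force=20)

```text
time: 10.05
ee_pos: [0.5175, -0.2704, 0.2246]
tcp_rot: [180.0, 0.0, 98.5]
wrist_force: [-2.8, 0.9, 4.5]
opening: 0.007
grasp_force: 60.8
```

Request:
carry_out(moves="0 0 0 0 0 0 8; 0 0 0 0 0 0 9; 0 0 0 0 0 0 11; 0 0 0 0 0 0 14; 0 0 0 0 0 0 18; 0 0 0 0 0 0 22; 0 0 0 0 0 0 24; 0 0 0 0 0 0 24; 0 0 0 0 0 0 24; 0 0 0 0 0 0 24; 0 0 0 0 0 0 24; 0 0 0 0 0 0 24")

```text
time: 11.25
ee_pos: [0.5175, -0.2704, 0.2241]
tcp_rot: [-180.0, 0.0, 98.5]
wrist_force: [0.2, 0.2, 0.1]
opening: 0.0238
grasp_force: 0.0
```

Run:
```python
from h import *
o=bot.get_obs(); print(o["ee_pos"],o["tcp_rot"],o["wrist_force"],o["opening"])
s=cam("scene")
cv2.imwrite("pics/rel.png",cv2.resize(s["img"][90:250,80:240,::-1],(600,600),interpolation=cv2.INTER_CUBIC))
```

```text
[ 0.51747487 -0.27035025  0.22408884] [-1.79999946e+02  6.97884646e-04  9.84639515e+01] [0.15463851 0.18699004 0.090708  ] 0.02377966678994392
```

View pics/rel.png

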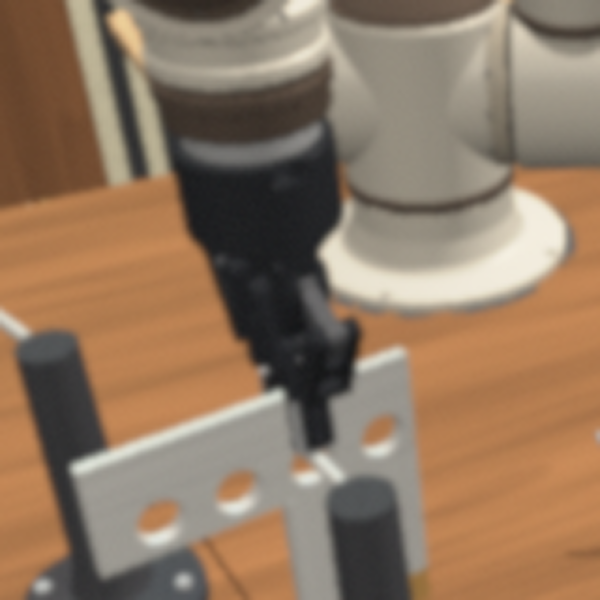

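Request:
carry_out(moves="0 0 -5 0 0 0 26; 0 0 -15 0 0 0 26; 0 0 -30 0 0 0 30; 0 0 -50 0 0 0 30; 0 0 -75 0 0 0 30; 0 0 -100 0 0 0 30; 0 0 -120 0 0 0 30; 0 0 -130 0 0 0 30; 0 0 -130 0 0 0 30; 0 0 -130 0 0 0 30; 0 0 -130 0 0 0 30; 0 0 -130 0 0 0 30; 0 0 -130 0 0 0 30; 0 0 -130 0 0 0 30; 0 0 -130 0 0 0 30; 0 0 -130 0 0 0 30; 0 0 -130 0 0 0 30; 0 0 -130 0 0 0 30; 0 0 -130 0 0 0 30; 0 0 -130 0 0 0 30")

```text
time: 13.3
ee_pos: [0.5175, -0.2704, 0.3541]
tcp_rot: [-180.0, -0.0, 98.5]
wrist_force: [1.1, 0.6, -0.5]
opening: 0.0302
grasp_force: 0.0
```

Request:
carry_out(moves="0 0 0 0 0 0 30; 0 0 0 0 0 0 30; 0 0 0 0 0 0 30; 0 0 0 0 0 0 30; 0 0 0 0 0 0 30; 0 0 0 0 0 0 30; 0 0 0 0 0 0 30; 0 0 0 0 0 0 30; 0 0 0 0 0 0 30; 0 0 0 0 0 0 30; 0 0 0 0 0 0 30; 0 0 0 0 0 0 30; 0 0 0 0 0 0 30; 0 0 0 0 0 0 30; 0 0 0 0 0 0 30; 0 0 0 0 0 0 30; 0 0 0 0 0 0 30; 0 0 0 0 0 0 30; 0 0 0 0 0 0 30; 0 0 0 0 0 0 30")

```text
time: 15.3
ee_pos: [0.5175, -0.2704, 0.354]
tcp_rot: [-180.0, -0.0, 98.5]
wrist_force: [0.9, 0.3, -0.9]
opening: 0.0302
grasp_force: 0.0
```

Run:
```python
from h import *
a=cam("scene"); 
for _ in range(8): b=cam("scene")
d=np.abs(a["img"].astype(int)-b["img"])[130:290,80:240]; print("moving px",(d>25).sum(),d.max(), bot.get_obs()["time"])
cv2.imwrite("pics/end.png",cv2.resize(b["img"][130:290,80:240,::-1],(600,600),interpolation=cv2.INTER_CUBIC))
```

```text
moving px 0 5 15.75
```

View pics/end.png

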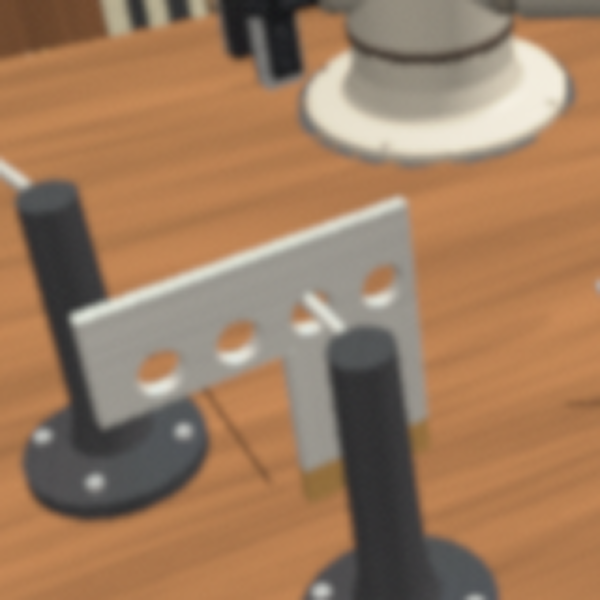

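The picture shows the gauge hanging still on the peg by hole 3 (peg enters at about (310,300)), with its top edge running from (75,318) to (403,202) as it did while gripped level. The gripper is well clear above.

```bash
python3 -c "
from workcell import bot
print(bot.job_done())"
```

```text
the job is handed in; nothing more can be done
None
```

The gauge hangs level and at rest by hole 3 on the peg of the post farthest from the base, the gripper is clear above it, and the job was handed in at about 16 s.

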